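# Set the earth-contact leaf of a test nest

## Robot

A 6-joint arm with a two-finger parallel gripper is mounted at the origin on the work surface. World frame = base frame: x ahead of the robot, y to its left, z up, the work surface at z = 0. Lengths are in m, angles in rad, forces in N, time in s.
With the tool pointing down it reaches from about 0.35 to 0.775 m from the base axis. Payload 5.5 kg.
Tool frame: the origin (TCP) lies between the finger pads, 19 mm behind the fingertips; this is the grasp point; z points along the fingers, y is the line along which they close (so a half turn about z gives the same grasp; the last joint's range is limited). The gripper opens to 85 mm and grips with 20 to 120 N. Pads are 22 mm wide; open, the fingers measure 114 mm over their backs; the gripper's body (76 mm by 85 mm) begins 54 mm behind the grasp point. The pads swing forward as they close: fully open they stand 13 mm farther back than shut.
Start: joints at [1.142, 0.313, 0.046, 1.304, 0, 1.431], TCP at [0.164, 0.551, 0.25] pointing down, gripper open.
Joint ranges: [-2.76, 2.76], [-0.86, 1.69], [-1.03, 1.26], [-2.2, 2.34], [-1.47, 1.5], [-3.14, 3.14]. Speed limits (rad/s): [2.57, 2.57, 3.14, 3.14, 3.14, 3.14].

## Interface

Orientations are given as a unit quaternion [w, x, y, z].
In Python, from workcell import status, optics, hand_in gives the robot as it stands.
- The arm moves only by the shell command python3 -m handwheel 'ROWS' [FORCE]. ROWS is a JSON object whose one key "deltas" holds a list of rows, each a list of 5 numbers: the opening, from -1 (shut) to 1 (fully open), then the shift along the tool's x, y, z in units of 40 mm (1.0 is 40 mm), then the turn about the tool's z in units of 10 degrees (1.0 is 10 degrees). In form: {"deltas": [[jaw, x, y, z, roll], ...]}. A call has 1 to 20 rows; each row shifts and turns the commanded pose from where the row before left it, along the tool's axes as they then stand; what a row does not reach is not made up. A row lasts 1/8 s, in which the tool goes at most 62.5 mm and 10.7 degrees, less where a joint would pass 70% of its speed; a pose out of reach is approached as far as the arm can. A call is refused whole if a number of a shift passes 1 or a number of a turn 1, either way. A call with a gripper value outside its range is refused whole. The fingers move at their own pace and stop on an object; FORCE is the grip in N (left out, the last holds). Time passes only in rows, so rows that do not move let the fingers close. It gives the time, the measured TCP pose, the force, the opening and the grip force at its end, in the units of the state.
- status.get_state(): the state, without advancing time (a new reading comes with each control period).
- optics.read_camera(name): name is "scene" or "top"; returns a dict with "frame" (400x640x3 uint8, red, green, blue), "depth" (400x640 float32, m along the optical axis (not along the pixel's ray), 0 where there is no reading), "vfov" (degrees; the focal length in pixels is half the picture's height over the tangent of half this angle, whatever the lens; pixels are square), "cx", "cy" (the principal point, pixels), "k1" (the pictures are not rectified: a ray, as slopes to the right and down, at radius r is drawn at 1 + k1 r^2 times it, then the intrinsics apply), "origin" and "attitude" of the camera in the world. Camera axes: x right, y down, z forward; pixel columns grow to the right and rows downward; lengths in m; the calibration is good to about 2 mm. A picture is of the moment at which its call begins.
- hand_in(): hands the job in; it is judged then, once.
The state is a dict: "clock": time; "joint_pos": joint angles; "qvel": joint speeds; "tau": joint torques, N m; "tcp_pos": TCP position; "orientation": TCP orientation; "wrist_force": force on the tool from outside, world axes, zero at the start; "ft_torque": the same for the moment, N m; "finger_gap": finger opening in m; "grip_force": force on a finger pad.
Only numpy, scipy, OpenCV 4.12 (cv2) and the standard library are available. Lean on these libraries where they do the work, as an engineer would, in place of code of your own. Each camera call takes 0.05 s, during which the arm holds its last target. There are 200 camera calls.

## Task

The earth-contact leaf of this test nest must give 5 mm, to within 1 mm, when the button at its mid-span is pressed straight down with 12 N, to within 1 N; just now it is either too slack or too stiff. With closed fingertips press the button at 12 N for about a second to judge it, turn the tension knob the right way and as far as it needs, then press the button at 12 N again to prove the setting, and leave the leaf free. Never push on the leaf with more than 18 N, and leave the power board, the screw bin and the screwdriver where they are.

Things in the scene. Friction and masses are not known exactly. Their poses are not given: they have to be found in the camera images.
- nest: Fixed test nest: black plate 250 x 120 x 12 mm; origin at the centre of its underside, +x along the leaf, heel to tip. Heel block at -x (74 x 56 mm, top z = 50 mm) with the tension knob, and a steel bar (top 64 mm) clamping the leaf's root. Four white rest pads at x = -15, 75, y = +-46 mm, tops at z = 50 mm (where the pressed button should be). Hook over the leaf's tip: x = 100-117 mm, top 57 mm.
- leaf: Phosphor-bronze cantilever strip 24 mm wide, 2 mm thick, 150 mm free; origin where it bends near its root (nest x = -34, z = 50 mm), x towards the tip. It is preloaded up against the hook: it stays put until the push on the button exceeds the preload (1 to 12 N as found), then gives about 1 mm per extra newton, 16 mm at most, and springs back when let go.
- leaf_contact (a point): Middle of the top of the round copper contact button (18 mm across, 3 mm high) at the leaf's mid-span; at rest at x = 30 mm, y = 0, z = 55 mm of the nest. It goes straight down as the leaf gives.
- tension (a joint): Tension knob angle, rad: 0 with its bar along the leaf (nest x), growing clockwise seen from above, -1.6 to 1.6; starts at 0 and stays where it is left (friction 0.16 N m). Clockwise raises the leaf's preload, measured at the button, by about 5 N per rad; anticlockwise lowers it as much.
- tension_grip (a point): Middle of the knob's black grip bar (42 mm long, 13 mm thick, 22 mm high: top 11 mm above this point; white line on top), on the knob's axis at x = -88, y = 0, z = 75 mm of the nest. Its x axis runs along the bar. Under the bar a disc 44 mm across, its top 11 mm below this point.
- power_board: Bystander: small steel chassis tray 150 x 105 mm with a green power board, 36 mm high, loose; origin at the centre of its underside.
- screw_bin: Bystander: yellow plastic bin 100 x 140 x 65 mm, part full of screws, loose; origin at the centre of its underside.
- screwdriver: Bystander: orange-handled screwdriver 200 mm long, 26 mm thick, loose; origin at mid-length under it, x towards the tip.

How it is judged:
On the way, in this order (a step that is already met when the one before it is completed fails the run):
1. as found, the contact button is pressed with 11 to 13 N (TCP within 10 mm of it seen from above), held 0.3 s (contact force between the fingers and leaf between 11 and 13 N and horizontal distance between the grasp point and leaf_contact below 0.01 m), for 0.3 s.
2. with the knob turned from its first setting by over 0.2 rad, the button is pressed again with 11 to 13 N and held 0.3 s while the leaf gives 4 to 6 mm (all of step 1 and z of leaf_contact in the frame of nest between 0.049 and 0.051 m and (value of joint tension above 0.2 rad or value of joint tension below -0.2 rad)), for 0.3 s.
At the end, for the whole second after the job is handed in: After both presses the leaf is free and back up against its hook (button within 1 mm of its rest height), the knob is still and left over 0.2 rad from where it began, and the power board, screw bin and screwdriver are within 15 mm of where they began (z of leaf_contact in the frame of nest above 0.054 m and velocity of joint tension between -0.05 and 0.05 rad/s and contact force between anything else and leaf below 0.5 N and distance of each of power_board, screw_bin, screwdriver from where it was at the start of the episode below 0.015 m and (value of joint tension above 0.2 rad or value of joint tension below -0.2 rad)); the robot touches nothing.
It fails at once if the leaf is pushed with more than 18 N (contact force between anything else and leaf above 18 N).
It fails at once if the power board is moved more than 15 mm (distance of power_board from where it was at the start of the episode above 0.015 m).
It fails at once if the screw bin is moved more than 15 mm (distance of screw_bin from where it was at the start of the episode above 0.015 m).
It fails at once if the screwdriver is moved more than 15 mm (distance of screwdriver from where it was at the start of the episode above 0.015 m).
It also fails if it takes over 67 s, if anything falls off the work surface, if the arm or the gripper's body presses on something with over 40 N, if the wrist force passes 120 N, or if a joint passes its speed limit or range.

## Working session

There is one attempt and no reset: what is moved stays moved. The work goes in short steps, Python scripts to look and compute and a shell command to move; the robot and the scene stay as the last step left them, time stands still between calls to the robot, and variables do not carry over. Pictures are saved under pics/ and viewed, at most 10 in all, crops included, and the job is handed in when it is done.

```bash
mkdir -p pics; cat > h.py <<'E'
import numpy as np,cv2
from scipy.spatial.transform import Rotation as R
from workcell import status,optics
def q2R(q): return R.from_quat([q[1],q[2],q[3],q[0]]).as_matrix()
def world(c,u,v,d=None):
    f=200/np.tan(np.radians(c['vfov']/2))
    K=np.array([[f,0,c['cx']],[0,f,c['cy']],[0,0,1]])
    uv=np.stack([np.ravel(u),np.ravel(v)],1).astype(float)
    n=cv2.undistortPoints(uv[:,None],K,np.array([c['k1'],0,0,0,0]))[:,0]
    if d is None: d=c['depth'][np.ravel(v).astype(int),np.ravel(u).astype(int)]
    p=np.c_[n,np.ones(len(n))]*np.ravel(d)[:,None]
    A=np.array(c['attitude']); A=q2R(A) if A.size==4 else A
    return p@A.T+np.array(c['origin'])
E
python3 - <<'E'
from h import *
print(status.get_state())
for n in('scene','top'):
    c=optics.read_camera(n); cv2.imwrite(f'pics/{n}0.png',c['frame'][:,:,::-1]); np.save(f'{n}0.npy',c,allow_pickle=True)
    print({k:v for k,v in c.items() if k not in('frame','depth')})
E
```

```text
{'clock': 0.0, 'joint_pos': array([ 1.14240041e+00,  3.13996224e-01,  4.49687204e-02,  1.30359456e+00,
       -3.23954343e-06,  1.43122129e+00]), 'qvel': array([ 0.00130871,  0.00068737,  0.00205939, -0.00201   ,  0.00015904,
        0.00182487]), 'tau': array([-1.17830841e-04, -4.80626822e+01,  2.98532796e+01,  1.92879728e-02,
       -2.48428273e-05,  3.14708515e-06]), 'tcp_pos': array([0.16356773, 0.55074389, 0.24910702]), 'orientation': array([-2.54215834e-04,  1.43908972e-01,  9.89590508e-01, -8.76758140e-04]), 'wrist_force': array([ 0.68610085,  0.55517355, -0.20259569]), 'ft_torque': array([-0.00096618, -0.03119964, -0.03029759]), 'grip_force': 0.0, 'finger_gap': 0.08553005162024364}
{'vfov': 48.38445633820036, 'cx': 314.98181836330247, 'cy': 204.2444113310413, 'k1': -0.059348337138818444, 'origin': array([1.32013538, 0.10501713, 0.9783862 ]), 'attitude': array([-0.23575149,  0.6190772 ,  0.7032269 , -0.2581406 ])}
{'vfov': 52.70269585935428, 'cx': 321.77324533380806, 'cy': 198.29571600309993, 'k1': -0.09906638385437008, 'origin': array([ 0.36197795, -0.00672761,  1.03348713]), 'attitude': array([ 0.07821047, -0.69857212,  0.70738052, -0.07411414])}
```

View pics/top0.png

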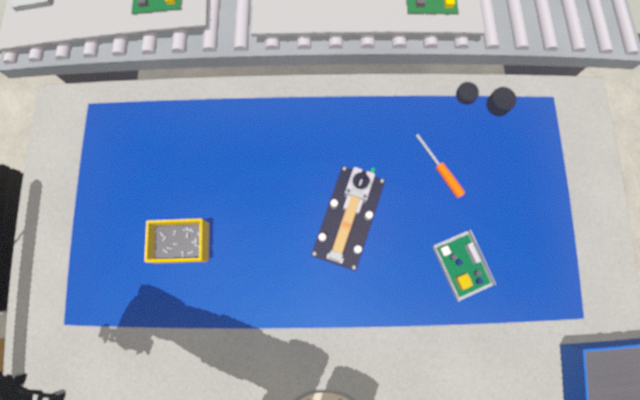

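View pics/scene0.png

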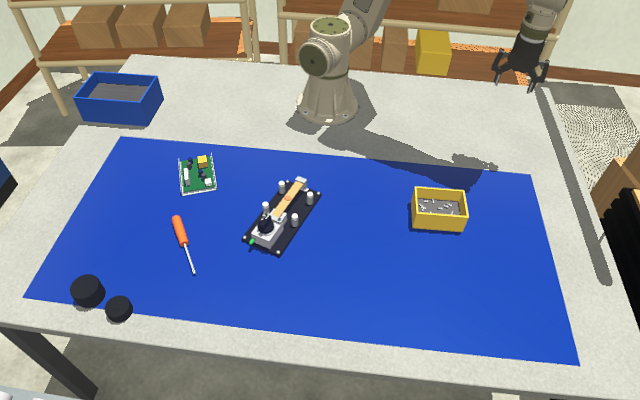

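The top view shows the nest: knob at about (361,180), button about (347,223), hook about (335,257), and white pads near (334,203), (369,215), (322,237), (358,249). The bystanders are well clear on both sides.

```bash
python3 - <<'E'
from h import *
c=np.load('top0.npy',allow_pickle=True).item()
im=c['frame']; 
cr=cv2.resize(im[155:280,295:405,::-1],None,fx=5,fy=4.8,interpolation=cv2.INTER_CUBIC)
cr=cv2.resize(im[155:275,300:400,::-1],None,fx=5,fy=5,interpolation=cv2.INTER_CUBIC)
cv2.imwrite('pics/crop0.png',cr)
# pads
hsv=cv2.cvtColor(im,cv2.COLOR_RGB2HSV); m=((hsv[...,2]>170)&(hsv[...,1]<60)).astype(np.uint8)
m[:155]=0;m[275:]=0;m[:,:300]=0;m[:,400:]=0
n,l,s,ce=cv2.connectedComponentsWithStats(m)
o=np.array(c['origin'])
for i in range(1,n):
    if s[i,4]<4: continue
    p=world(c,[ce[i][0]],[ce[i][1]],[1.0])[0]; r=p-o
    print(ce[i].round(1),s[i,4],(o+r*(.05-o[2])/r[2]).round(4), world(c,[ce[i][0]],[ce[i][1]])[0].round(4))
E
```

```text
[344. 168.] 7 [ 0.6556 -0.0596  0.05  ] [ 0.6653 -0.0613  0.0173]
[357.5 188.9] 516 [ 0.6004 -0.0921  0.05  ] [ 0.5978 -0.0912  0.0609]
[381.7 180. ] 7 [ 0.6229 -0.154   0.05  ] [ 0.362  -0.0067  1.0335]
[360.1 182. ] 10 [ 0.6183 -0.0992  0.05  ] [ 0.6093 -0.096   0.0845]
[333.5 202.5] 52 [ 0.5666 -0.0313  0.05  ] [ 0.5665 -0.0313  0.0504]
[368.6 214.4] 54 [ 0.5354 -0.1177  0.05  ] [ 0.5352 -0.1176  0.0508]
[321.7 236.6] 53 [ 0.4818 -0.0009  0.05  ] [ 0.4815 -0.0009  0.0523]
[357.4 248.7] 56 [ 0.451  -0.0875  0.05  ] [ 0.4508 -0.0873  0.0523]
[335.1 256.2] 138 [ 0.4338 -0.0328  0.05  ] [ 0.4334 -0.0327  0.0555]
[313.9 253.1] 8 [0.4417 0.0185 0.05  ] [0.4445 0.0194 0.0161]
[353.3 267. ] 7 [ 0.4071 -0.0763  0.05  ] [ 0.4087 -0.0788  0.0143]
```

View pics/crop0.png

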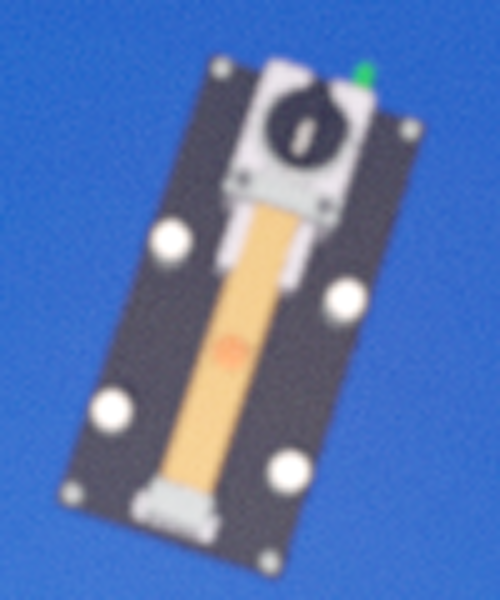

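```bash
python3 -m handwheel '{"deltas":[[-1,0,0,0,0.32],[-1,-0.78,-0.674,0,0],[-1,-0.78,-0.674,0,0],[-1,-0.78,-0.674,0,0],[-1,-0.78,-0.674,0,0],[-1,-0.78,-0.674,0,0],[-1,-0.78,-0.674,0,0],[-1,-0.78,-0.674,0,0],[-1,-0.78,-0.674,0,0],[-1,-0.78,-0.674,0,0],[-1,-0.78,-0.674,0,0],[-1,-0.78,-0.674,0,0],[-1,-0.78,-0.674,0,0],[-1,-0.78,-0.674,0,0],[-1,-0.78,-0.674,0,0],[-1,-0.78,-0.674,0,0],[-1,-0.78,-0.674,0,0],[-1,-0.78,-0.674,0,0],[-1,0,0,0,0],[-1,0,0,0,0]]}' 30
cat > go.py <<'E'
from h import *
import sys
s=status.get_state(); M=q2R(s['orientation']); t=np.array(eval(sys.argv[1])) if len(sys.argv)>1 else s['tcp_pos']
print('units',(M.T@(t-s['tcp_pos'])/.04).round(3),'yaw err/10deg',round(np.degrees(np.arctan2(M[1,0],M[0,0]))/10-16.03,3),'z axis',M[:,2].round(4),s['wrist_force'].round(2),s['tcp_pos'].round(4))
E
python3 go.py '[.5087,-.0594,.085]'
```

```text
clock: 2.6
tcp_pos: [0.5075, -0.0591, 0.2494]
orientation: [-0.001, 0.172, 0.985, 0.0]
wrist_force: [0.4, -0.2, 0.1]
finger_gap: -0.0
grip_force: 0.0
units [-3.800e-02  2.000e-03  4.111e+00] yaw err/10deg -0.007 z axis [-1.6e-03  8.0e-04 -1.0e+00] [ 0.39 -0.2   0.13] [ 0.5075 -0.0591  0.2494]
```

```bash
python3 -m handwheel '{"deltas":[[-1,-0.02,0,0.6,0],[-1,0,0,0.6,0],[-1,0,0,0.6,0],[-1,0,0,0.6,0],[-1,0,0,0.6,0],[-1,0,0,0.6,0],[-1,0,0,0.4,0],[-1,0,0,0.2,0],[-1,0,0,0,0],[-1,0,0,0,0],[-1,0,0,0,0]]}'; python3 - <<'E'
from h import *
c=optics.read_camera('scene');cv2.imwrite('pics/s1.png',cv2.resize(c['frame'][150:270,220:360,::-1],None,fx=5,fy=5,interpolation=cv2.INTER_CUBIC))
E
python3 go.py
```

```text
clock: 3.98
tcp_pos: [0.5094, -0.0597, 0.0828]
orientation: [0.001, 0.171, 0.985, -0.0]
wrist_force: [0.7, -1.5, 0.4]
finger_gap: 0.0002
grip_force: 0.0
units [0. 0. 0.] yaw err/10deg -0.005 z axis [ 1.2e-03 -2.0e-04 -1.0e+00] [ 0.93 -0.12  0.09] [ 0.5094 -0.0597  0.0826]
```

View pics/s1.png

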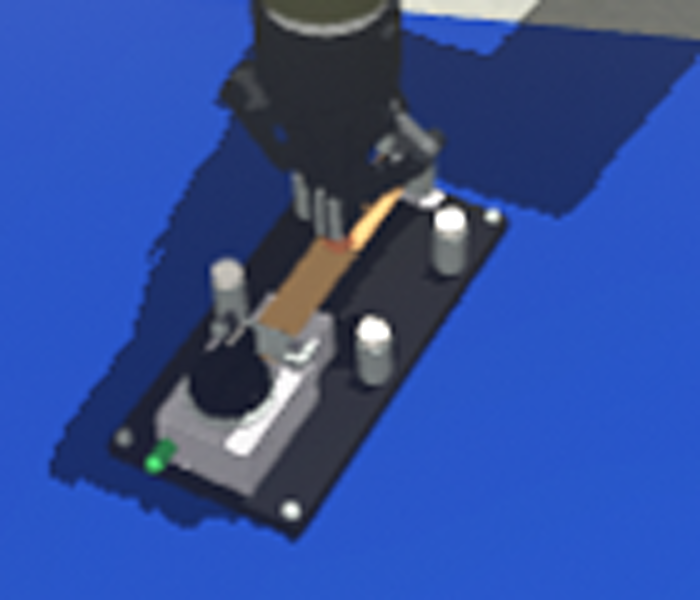

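The closed fingertips (crop pixel ~(330,235)) stand right over the copper button, with everything else clear. Now I approach slowly.

```bash
python3 -m handwheel '{"deltas":[[-1,0,0,0.07,0],[-1,0,0,0.07,0],[-1,0,0,0.02,0],[-1,0,0,0,0],[-1,0,0,0,0]]}'; for i in 1; do python3 go.py; done; python3 -m handwheel '{"deltas":[[-1,0,0,0.02,0],[-1,0,0,0.0,0],[-1,0,0,0,0]]}'; python3 -m handwheel '{"deltas":[[-1,0,0,0.02,0],[-1,0,0,0.0,0],[-1,0,0,0,0]]}'
```

```text
clock: 4.65
tcp_pos: [0.509, -0.0596, 0.0756]
orientation: [0.0, 0.171, 0.985, 0.0]
wrist_force: [-0.2, -0.2, -0.3]
finger_gap: 0.0004
grip_force: 0.0
units [0. 0. 0.] yaw err/10deg -0.005 z axis [ 1.e-04  1.e-04 -1.e+00] [-0.18 -0.19 -0.28] [ 0.509  -0.0596  0.0756]
clock: 5.03
tcp_pos: [0.5089, -0.0596, 0.0748]
orientation: [0.0, 0.171, 0.985, 0.0]
wrist_force: [-1.1, -0.7, -0.1]
finger_gap: -0.0002
grip_force: 0.0
clock: 5.4
tcp_pos: [0.5089, -0.0596, 0.074]
orientation: [0.0, 0.171, 0.985, 0.0]
wrist_force: [0.1, -0.0, 0.8]
finger_gap: -0.0002
grip_force: 0.0
```

```bash
python3 -m handwheel '{"deltas":[[-1,0,0,0.0125,0],[-1,0,0,0.0,0],[-1,0,0,0,0]]}'|grep -E 'tcp|wrist';  python3 -m handwheel '{"deltas":[[-1,0,0,0.0125,0],[-1,0,0,0.0,0],[-1,0,0,0,0]]}'|grep -E 'tcp|wrist'
```

```text
tcp_pos: [0.5089, -0.0596, 0.0736]
wrist_force: [0.1, 0.8, 1.5]
tcp_pos: [0.509, -0.0596, 0.0735]
wrist_force: [-1.5, 0.6, 5.8]
```

```bash
python3 -m handwheel '{"deltas":[[-1,0,0,0.0125,0],[-1,0,0,0.0,0],[-1,0,0,0,0]]}'|grep -E 'tcp|wrist';  python3 go.py; python3 go.py
```

```text
tcp_pos: [0.509, -0.0596, 0.0735]
wrist_force: [-3.9, 1.5, 8.7]
units [0. 0. 0.] yaw err/10deg -0.005 z axis [ 7.e-04 -2.e-04 -1.e+00] [-3.87  1.49  8.74] [ 0.509  -0.0596  0.0735]
units [0. 0. 0.] yaw err/10deg -0.005 z axis [ 7.e-04 -2.e-04 -1.e+00] [-3.87  1.49  8.74] [ 0.509  -0.0596  0.0735]
```

```bash
python3 -m handwheel '{"deltas":[[-1,0.0125,0,0.0,0],[-1,0,0,0.0,0],[-1,0,0,0,0]]}'|grep -E 'tcp|wrist';  python3 -m handwheel '{"deltas":[[-1,0.0,0,0.0075,0],[-1,0,0,0.0,0],[-1,0,0,0,0]]}'|grep -E 'tcp|wrist'
```

```text
tcp_pos: [0.509, -0.0596, 0.0735]
wrist_force: [-1.5, 0.3, 8.0]
tcp_pos: [0.5089, -0.0596, 0.0735]
wrist_force: [-2.7, 0.7, 10.4]
```

```bash
python3 -m handwheel '{"deltas":[[-1,0.0125,0,0.006,0],[-1,0,0,0.0,0],[-1,0,0,0,0]]}'|grep -E 'tcp|wrist';  python3 -m handwheel '{"deltas":[[-1,0,0,0.0,0],[-1,0,0,0,0]]}'|grep -E 'tcp|wrist'
```

```text
tcp_pos: [0.5089, -0.0596, 0.0734]
wrist_force: [-1.7, -0.8, 9.7]
tcp_pos: [0.5089, -0.0596, 0.0734]
wrist_force: [-2.8, -0.2, 9.5]
```

```bash
for i in 1; do python3 -m handwheel '{"deltas":[[-1,0.005,0,0.0075,0],[-1,0,0,0.0,0],[-1,0,0,0,0]]}'|grep -E 'tcp|wrist'; done;  python3 -m handwheel '{"deltas":[[-1,0,0,0.0,0],[-1,0,0,0,0]]}'|grep -E 'tcp|wrist'; python3 -m handwheel '{"deltas":[[-1,0,0,0.0,0]]}'|grep -E 'tcp|wrist'
```

```text
tcp_pos: [0.5089, -0.0596, 0.0733]
wrist_force: [-2.0, 1.3, 10.3]
tcp_pos: [0.5089, -0.0596, 0.0732]
wrist_force: [-1.6, -0.1, 10.4]
tcp_pos: [0.5089, -0.0596, 0.0732]
wrist_force: [-2.3, 0.7, 10.9]
```

```bash
python3 -m handwheel '{"deltas":[[-1,0.005,0,0.0125,0],[-1,0,0,0.0,0],[-1,0,0,0,0]]}'|grep -E 'tcp|wrist'; python3 -m handwheel '{"deltas":[[-1,0,0,0.0125,0],[-1,0,0,0.0,0],[-1,0,0,0,0]]}'|grep -E 'tcp|wrist'; python3 -m handwheel '{"deltas":[[-1,0,0,0.0125,0],[-1,0,0,0]]}'|grep -E 'tcp|wrist'
```

```text
tcp_pos: [0.5089, -0.0596, 0.0729]
wrist_force: [-2.3, -0.0, 12.9]
tcp_pos: [0.5089, -0.0596, 0.0725]
wrist_force: [-2.2, -0.1, 12.2]invalid input
```

```bash
python3 -m handwheel '{"deltas":[[-1,0,0,0,0],[-1,0,0,0,0]]}'|grep -E 'tcp|wrist'
```

```text
tcp_pos: [0.5088, -0.0596, 0.0724]
wrist_force: [-1.5, -0.6, 12.2]
```

```bash
for i in 1 2 3 4 5 6; do python3 -m handwheel '{"deltas":[[-1,0,0,0,0]]}'|grep -E 'clock|tcp|wrist'|tr '\n' ' ';echo; done
```

```text
clock: 9.78 tcp_pos: [0.5088, -0.0596, 0.0724] wrist_force: [-3.1, 0.7, 12.1] 
clock: 9.9 tcp_pos: [0.5089, -0.0595, 0.0725] wrist_force: [-2.9, -0.7, 11.6] 
clock: 10.02 tcp_pos: [0.5088, -0.0596, 0.0725] wrist_force: [-0.7, -0.6, 13.0] 
clock: 10.15 tcp_pos: [0.5088, -0.0596, 0.0725] wrist_force: [-2.1, -0.1, 12.0] 
clock: 10.28 tcp_pos: [0.5088, -0.0596, 0.0724] wrist_force: [-2.5, -1.0, 11.6] 
clock: 10.4 tcp_pos: [0.5089, -0.0596, 0.0725] wrist_force: [-2.5, -0.4, 12.4]
```

```bash
python3 -m handwheel '{"deltas":[[-1,0,0,-0.1,0],[-1,0,0,-0.4,0],[-1,0,0,-0.6,0],[-1,0,0,-0.6,0],[-1,0,0,-0.3,0],[0,-0.55,0,0,0],[0,-0.6,0,0,0],[0,-0.6,0,0,0],[0,-0.6,0,0,0],[0,-0.6,0,0,0],[0,0,0,0,0],[0,0,0,0,0],[0,0,0,0,0]]}' 60; python3 go.py '[.6198,-.0992,.087]'
```

```text
clock: 12.02
tcp_pos: [0.6177, -0.0986, 0.1505]
orientation: [-0.0, 0.171, 0.985, 0.0]
wrist_force: [0.0, -0.5, -0.1]
finger_gap: 0.0423
grip_force: 0.0
units [-0.056  0.003  1.588] yaw err/10deg -0.004 z axis [-9.e-04  4.e-04 -1.e+00] [ 0.05 -0.48 -0.13] [ 0.6177 -0.0986  0.1505]
```

```bash
python3 -m handwheel '{"deltas":[[0,-0.05,0,0.5,0],[0,0,0,0.5,0],[0,0,0,0.4,0],[0,0,0,0.19,0],[0,0,0,0,0],[0,0,0,0,0]]}'; python3 go.py '[.6198,-.0992,.087]';  python3 -m handwheel '{"deltas":[[-1,0,0,0,0],[-1,0,0,0,0],[-1,0,0,0,0],[-1,0,0,0,0],[-1,0,0,0,0],[-1,0,0,0,0]]}' 60;python3 go.py '[.6198,-.0992,.087]'; python3 - <<'E'
from h import *
c=optics.read_camera('scene');cv2.imwrite('pics/s2.png',cv2.resize(c['frame'][150:270,220:360,::-1],None,fx=5,fy=5,interpolation=cv2.INTER_CUBIC))
E
```

```text
clock: 12.78
tcp_pos: [0.621, -0.0998, 0.0878]
orientation: [0.001, 0.171, 0.985, -0.0]
wrist_force: [-0.0, -0.4, 0.5]
finger_gap: 0.0426
grip_force: 0.0
units [0.034 0.004 0.02 ] yaw err/10deg -0.005 z axis [ 1.2e-03 -2.0e-04 -1.0e+00] [-0.   -0.39  0.53] [ 0.621  -0.0998  0.0878]
clock: 13.52
tcp_pos: [0.6209, -0.0998, 0.0878]
orientation: [0.001, 0.171, 0.985, 0.0]
wrist_force: [-0.7, 0.2, 6.1]
finger_gap: 0.0117
grip_force: 60.1
units [0.032 0.004 0.021] yaw err/10deg -0.005 z axis [ 1.2e-03 -2.0e-04 -1.0e+00] [-0.73  0.24  6.09] [ 0.6209 -0.0998  0.0878]
```

View pics/s2.png

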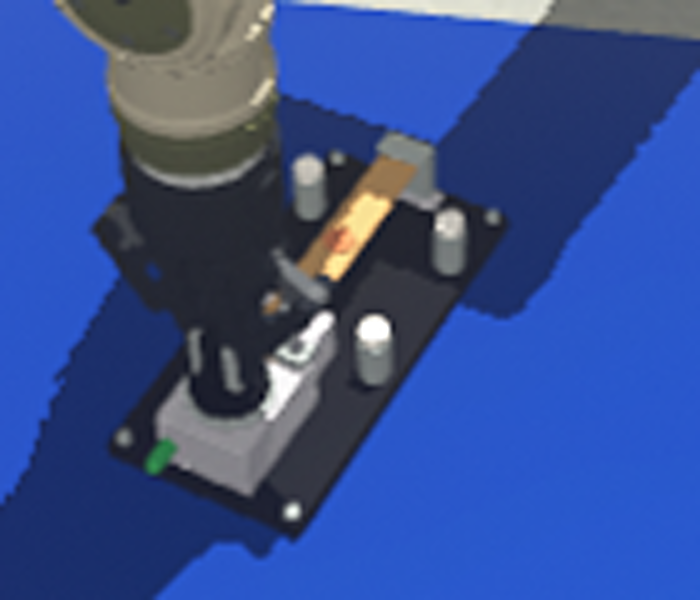

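The fingers hold the bar (crop ~(220,370)), with the leaf behind them untouched; the opening stopped near the bar's thickness at 60 N. Now I turn anticlockwise by about 46°.

```bash
python3 -m handwheel '{"deltas":[[-1,0,0,0,-0.46],[-1,0,0,0,-0.46],[-1,0,0,0,-0.46],[-1,0,0,0,-0.46],[-1,0,0,0,-0.46],[-1,0,0,0,-0.46],[-1,0,0,0,-0.46],[-1,0,0,0,-0.46],[-1,0,0,0,-0.46],[-1,0,0,0,-0.46],[-1,0,0,0,0],[-1,0,0,0,0],[-1,0,0,0,0]]}'; python3 go.py
```

```text
clock: 15.2
tcp_pos: [0.6208, -0.0984, 0.0878]
orientation: [0.001, -0.228, 0.974, 0.001]
wrist_force: [-1.5, 3.9, 6.4]
finger_gap: 0.0116
grip_force: 60.4
units [0. 0. 0.] yaw err/10deg -31.396 z axis [ 0.0011  0.0022 -1.    ] [-1.48  3.85  6.43] [ 0.6208 -0.0984  0.0878]
```

```bash
python3 -m handwheel '{"deltas":[[0,0,0,0,0],[0,0,0,0,0],[0,0,0,0,0],[0,0,0,0,0],[0,0,0,-0.3,0],[0,0,0,-0.6,0],[0,0,0,-0.6,0],[-1,0,0,-0.2,0.9],[-1,0,0,0,0.9],[-1,0,0,0,0.9],[-1,0,0,0,0.9],[-1,0,0,0,0.9],[-1,0,0,0,0.1],[-1,0.55,0,0,0],[-1,0.6,0,0,0],[-1,0.6,0,0,0],[-1,0.6,0,0,0],[-1,0.6,0,0,0],[-1,0,0,0,0],[-1,0,0,0,0]]}' 30; python3 go.py '[.5089,-.0596,.0775]';python3 - <<'E'
from h import *
c=optics.read_camera('top');cv2.imwrite('pics/t3.png',cv2.resize(c['frame'][155:275,300:400,::-1],None,fx=5,fy=5,interpolation=cv2.INTER_CUBIC))
E
```

```text
clock: 17.7
tcp_pos: [0.5105, -0.0602, 0.1557]
orientation: [0.001, 0.171, 0.985, -0.0]
wrist_force: [0.7, 0.9, 0.4]
finger_gap: -0.0003
grip_force: 0.0
units [ 0.047 -0.     1.955] yaw err/10deg 0.001 z axis [ 1.9e-03 -5.0e-04 -1.0e+00] [0.66 0.89 0.39] [ 0.5105 -0.0602  0.1557]
```

View pics/t3.png

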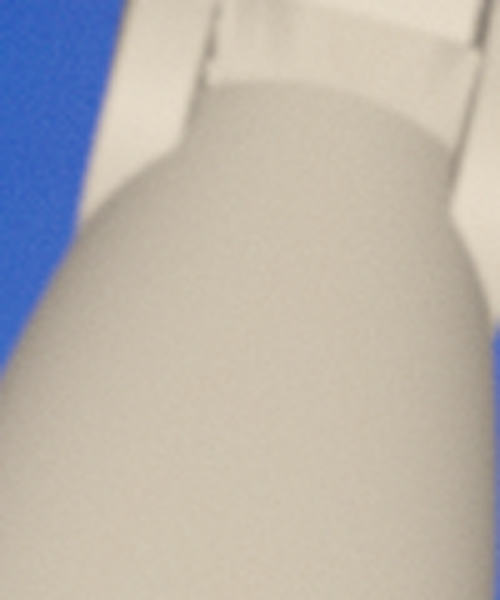

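The arm hides the nest from above here, so I judge the setting by pressing.

```bash
python3 -m handwheel '{"deltas":[[-1,0.04,0,0.5,0],[-1,0,0,0.5,0],[-1,0,0,0.5,0],[-1,0,0,0.3,0],[-1,0,0,0.15,0],[-1,0,0,0.05,0],[-1,0,0,0,0],[-1,0,0,0,0]]}'; python3 -m handwheel '{"deltas":[[-1,0,0,0.0125,0],[-1,0,0,0.0125,0],[-1,0,0,0.0125,0],[-1,0,0,0.0,0]]}'|grep -E 'tcp|wrist';python3 -m handwheel '{"deltas":[[-1,0,0,0.0125,0],[-1,0,0,0.0125,0],[-1,0,0,0.0,0],[-1,0,0,0.0,0]]}'|grep -E 'tcp|wrist'
```

```text
clock: 18.75
tcp_pos: [0.5084, -0.0594, 0.0757]
orientation: [0.001, 0.171, 0.985, -0.0]
wrist_force: [-0.1, 0.1, -0.6]
finger_gap: 0.0001
grip_force: 0.0
tcp_pos: [0.508, -0.0593, 0.0736]
wrist_force: [0.3, 1.1, 1.2]
tcp_pos: [0.508, -0.0593, 0.0733]
wrist_force: [-2.8, -0.1, 7.7]
```

```bash
for i in 1 2; do python3 go.py;done; python3 -m handwheel '{"deltas":[[-1,0.01,0,0.0125,0],[-1,0,0,0.0125,0],[-1,0,0,0.0,0],[-1,0,0,0.0,0]]}'|grep -E 'tcp|wrist';python3 -m handwheel '{"deltas":[[-1,0,0,0.0125,0],[-1,0,0,0.0125,0],[-1,0,0,0.0,0],[-1,0,0,0.0,0]]}'|grep -E 'tcp|wrist'
```

```text
units [0. 0. 0.] yaw err/10deg -0.004 z axis [ 4.e-04 -1.e-04 -1.e+00] [-2.83 -0.12  7.69] [ 0.508  -0.0593  0.0733]
units [0. 0. 0.] yaw err/10deg -0.004 z axis [ 4.e-04 -1.e-04 -1.e+00] [-2.83 -0.12  7.69] [ 0.508  -0.0593  0.0733]
tcp_pos: [0.5079, -0.0592, 0.0726]
wrist_force: [-3.0, 1.0, 7.6]
tcp_pos: [0.5079, -0.0592, 0.0717]
wrist_force: [-2.5, 0.3, 8.9]
```

```bash
python3 -m handwheel '{"deltas":[[-1,0.005,0,0.0125,0],[-1,0,0,0.0125,0],[-1,0,0,0.0125,0],[-1,0,0,0.0125,0],[-1,0,0,0.0,0],[-1,0,0,0.0,0]]}'|grep -E 'tcp|wrist';for i in 1 2 ; do python3 -m handwheel '{"deltas":[[-1,0,0,0,0]]}'|grep -E 'tcp|wrist'|tr '\n' ' ';echo; done
```

```text
tcp_pos: [0.5078, -0.0592, 0.0699]
wrist_force: [-2.5, 0.2, 11.4]
tcp_pos: [0.5078, -0.0592, 0.0699] wrist_force: [-3.6, 0.8, 12.1] 
tcp_pos: [0.5078, -0.0592, 0.0699] wrist_force: [-2.9, 0.4, 11.5]
```

```bash
for i in 1 2 3 4; do python3 -m handwheel '{"deltas":[[-1,0,0,0,0]]}'|grep -E 'tcp|wrist'|tr '\n' ' ';echo; done; python3 -m handwheel '{"deltas":[[-1,0.01,0,0.0125,0],[-1,0,0,0.0,0]]}'|grep -E 'tcp|wrist'; for i in 1 2 3 4 5; do python3 -m handwheel '{"deltas":[[-1,0,0,0,0]]}'|grep -E 'clock|tcp|wrist'|tr '\n' ' ';echo; done
```

```text
tcp_pos: [0.5078, -0.0592, 0.0699] wrist_force: [-2.8, 1.0, 11.4] 
tcp_pos: [0.5078, -0.0592, 0.0699] wrist_force: [-3.0, 1.5, 11.4] 
tcp_pos: [0.5078, -0.0592, 0.0699] wrist_force: [-3.1, 1.0, 11.6] 
tcp_pos: [0.5078, -0.0592, 0.07] wrist_force: [-3.6, 1.2, 11.1] 
tcp_pos: [0.5078, -0.0592, 0.0696]
wrist_force: [-2.0, 0.3, 11.3]
clock: 22.62 tcp_pos: [0.5078, -0.0592, 0.0696] wrist_force: [-3.3, -0.1, 11.2] 
clock: 22.75 tcp_pos: [0.5078, -0.0592, 0.0696] wrist_force: [-3.0, 1.5, 10.9] 
clock: 22.88 tcp_pos: [0.5078, -0.0592, 0.0696] wrist_force: [-3.3, 0.8, 11.8] 
clock: 23.0 tcp_pos: [0.5078, -0.0592, 0.0696] wrist_force: [-2.9, 1.0, 11.3] 
clock: 23.12 tcp_pos: [0.5078, -0.0592, 0.0696] wrist_force: [-2.7, -0.2, 11.4]
```

```bash
python3 -m handwheel '{"deltas":[[-1,0.015,0,0.01,0],[-1,0,0,0.008,0],[-1,0,0,0,0]]}'|grep -E 'tcp|wrist'; for i in 1 2 3 4 5 6; do python3 -m handwheel '{"deltas":[[-1,0,0,0,0]]}'|grep -E 'clock|tcp|wrist'|tr '\n' ' ';echo; done
```

```text
tcp_pos: [0.5078, -0.0592, 0.0691]
wrist_force: [-2.7, 0.5, 12.2]
clock: 23.62 tcp_pos: [0.5077, -0.0592, 0.0691] wrist_force: [-1.7, 0.7, 12.8] 
clock: 23.75 tcp_pos: [0.5078, -0.0592, 0.0691] wrist_force: [-1.2, 0.1, 12.6] 
clock: 23.88 tcp_pos: [0.5077, -0.0592, 0.0691] wrist_force: [-1.4, 0.3, 11.9] 
clock: 24.0 tcp_pos: [0.5077, -0.0591, 0.0691] wrist_force: [-2.3, -0.2, 11.6] 
clock: 24.12 tcp_pos: [0.5077, -0.0592, 0.0691] wrist_force: [-1.8, 0.2, 12.2] 
clock: 24.25 tcp_pos: [0.5077, -0.0591, 0.0691] wrist_force: [-2.4, -0.0, 11.9]
```

```bash
python3 -m handwheel '{"deltas":[[-1,0.004,0,0.008,0],[-1,0,0,0,0]]}'|grep -E 'tcp|wrist'; for i in 1 2 3 4 5; do python3 -m handwheel '{"deltas":[[-1,0,0,0,0]]}'|grep -E 'clock|tcp|wrist'|tr '\n' ' ';echo; done
```

```text
tcp_pos: [0.5077, -0.0592, 0.0689]
wrist_force: [-1.6, 0.5, 12.3]
clock: 24.62 tcp_pos: [0.5077, -0.0592, 0.0689] wrist_force: [-2.6, -0.1, 12.8] 
clock: 24.75 tcp_pos: [0.5077, -0.0591, 0.0689] wrist_force: [-2.3, 1.2, 11.7] 
clock: 24.88 tcp_pos: [0.5077, -0.0591, 0.0689] wrist_force: [-1.7, 0.3, 12.2] 
clock: 25.0 tcp_pos: [0.5077, -0.0592, 0.0689] wrist_force: [-2.4, -0.0, 12.4] 
clock: 25.12 tcp_pos: [0.5077, -0.0591, 0.0689] wrist_force: [-2.6, 0.5, 12.3]
```

```bash
python3 -m handwheel '{"deltas":[[-1,0,0,-0.1,0],[-1,0,0,-0.3,0],[-1,0,0,-0.6,0],[-1,0,0,-0.7,0],[-1,0,0,-0.7,0],[-1,0,0,-0.7,0],[-1,0,0,-0.4,0],[-1,0,0,0,0],[-1,0,0,0,0],[-1,0,0,0,0],[-1,0,0,0,0]]}'; python3 - <<'E'
from h import *
c=optics.read_camera('scene');cv2.imwrite('pics/s4.png',cv2.resize(c['frame'][150:270,220:360,::-1],None,fx=5,fy=5,interpolation=cv2.INTER_CUBIC))
E
```

```text
clock: 26.5
tcp_pos: [0.5059, -0.0586, 0.2062]
orientation: [-0.001, 0.171, 0.985, 0.0]
wrist_force: [0.3, -0.1, 0.1]
finger_gap: 0.0
grip_force: 0.0
```

View pics/s4.png

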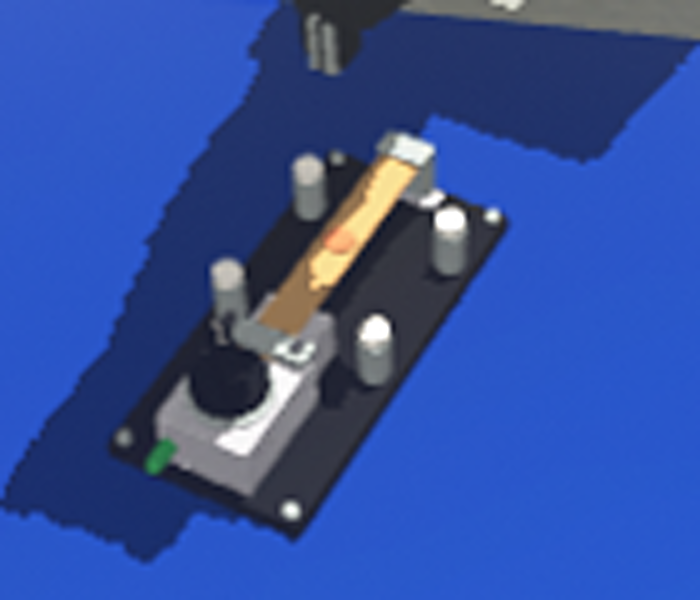

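The leaf is free under its hook (crop ~(405,150)), the button at ~(340,240) is back up, and the fingers are clear above it.

```bash
python3 -c "from workcell import hand_in; print(hand_in())"
```

```text
the job is handed in; nothing more can be done
None
```

The job is handed in at about 26.5 s (verdict not shown): as found the leaf was too stiff, giving about 1 mm at 12 N; I turned the knob about 46° anticlockwise, and it then gave about 4.6 mm at 12.3 N (estimated from tool height), and is left free.

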